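# Clip a stroke-stop collar onto a hydraulic cylinder rod

### The arm

A 7-joint arm with a two-finger parallel gripper is mounted at the origin on the work surface. World frame = base frame: x ahead of the robot, y to its left, z up, the work surface at z = 0. Lengths are in m, angles in rad, forces in N, time in s.
With the tool pointing down it reaches from about 0.35 to 0.9 m from the base axis. Payload 19.9 kg.
Tool frame: the origin (TCP) lies between the finger pads; the fingertips stand 17 mm ahead of it and the grasp point (between the pads) lies 2 mm behind it (ctrl.tcp_to_tips is the x of the fingertips in the tool frame, in m); x points along the fingers, y is the direction in which the jaws open and shut, and the axes are right-handed (so a half turn about x gives the same grasp; the last joint's range is limited). The gripper opens to 94 mm and grips with 3 to 60 N. Pads are 16 mm wide; open, the fingers measure 119 mm over their backs; the gripper's body (75 mm by 177 mm) begins 78 mm behind the grasp point.
Start: joints at [-1.171, 0.417, -0.01, 1.614, 0.005, 1.111, -0.053], TCP at [0.267, 0.565, 0.222] pointing down, gripper open.
Joint ranges: [-2.81, 2.81], [-0.39, 2.02], [-1.27, 1.25], [0.06, 2.57], [-1.19, 4.33], [0.19, 2], [-2.82, 2.82]. Speed limits (rad/s): [1.89, 1.89, 2.39, 2.39, 3.01, 3.01, 3.01].

### API

Orientations are given as a 3x3 rotation matrix whose columns are the frame's x, y, z axes.
In Python, from rig import get_obs, optics, ctrl gives the robot as it stands. The module is installed in compiled form; this text tells all that it offers.
- The arm moves only by the tool servo_tool, never from a script. Its argument "moves" is a list of rows, each a list of 7 numbers: the opening, from -1 (shut) to 1 (fully open), so that 0 is half open, then the shift along the tool's x, y, z in cm, then the turn, a rotation vector about the tool's x, y, z in degrees. In form: [[claw, x, y, z, ax, ay, az], ...]. A call has 1 to 8 rows; each row is the pose to reach, as a shift and turn from the pose measured when the call began, along the tool's axes at that moment; what a row does not reach only later rows make up. A row lasts 1/12 s, in which the tool goes at most 41.7 mm and 7.16 degrees, less where a joint would pass 70% of its speed; a pose out of reach is approached as far as the arm can. A call with a gripper value outside its range is refused whole. The fingers move at their own pace and stop on an object; the grip force is fixed at half the most. Time passes only in rows, so rows that repeat a pose let the fingers close. It gives the time, the measured TCP pose, the force and the opening at its end, in the units of the state.
- get_obs(): the state, without advancing time (a new reading comes with each control period).
- optics.grab_frame(name): name is "scene" or "top" or "wrist"; returns a dict with "frame" (420x560x3 uint8, red, green, blue), "depth" (420x560 float32, m along the optical axis (not along the pixel's ray), 0 where there is no reading), "K" (3x3 intrinsics, pixels), "k1" (the pictures are not rectified: a ray, as slopes to the right and down, at radius r is drawn at 1 + k1 r^2 times it, then the intrinsics apply), "R" (3x3) and "t" (3): a world point X has camera coordinates R X + t; the wrist camera has in their place "mount" (4x4, takes a point from camera to tool coordinates, whose origin is the TCP and whose axes are the tool frame's). Camera axes: x right, y down, z forward; pixel columns grow to the right and rows downward; lengths in m; the calibration is good to about 2 mm. A picture is of the moment at which its call begins: read the wrist's pose just before it.
- ctrl.close_job(): hands the job in, once; it reports no verdict.
The state is a dict: "clock": time; "qpos": joint angles; "qvel": joint speeds; "joint_torque": joint torques, N m; "ee_pos": TCP position; "orientation": TCP orientation; "force": force on the tool from outside, world axes, zero at the start; "ft_torque": the same for the moment, N m; "opening": finger opening in m.
Only numpy, scipy, OpenCV 4.12 (cv2) and the standard library are available. Lean on these libraries where they do the work, as an engineer would, in place of code of your own. Each camera call takes 0.05 s, during which the arm holds its last target. There are 200 camera calls.

### The job

Fit the longer of the two open C-shaped stop collars to the hydraulic cylinder: push it down through its gap onto the bare rod, clear of the packing gland nut, until it snaps over and sits fully home on the rod, then slide it along the rod until its end face is flush against the nut, and let go. Do not force it, and bring it up to the nut gently: never press on the nut with more than 25 N. Leave the other parts on the bench where they are.

Things in the scene. Friction and masses are not known exactly. Their poses are not given: they have to be found in the camera images.
- long_collar_mid (a point): the collar to fit: bare aluminium C (horseshoe), 40 mm long, 50 wide, 50 high, standing on its leg ends, gap down, about 0.17 kg. This point: its centre, on the bore axis, half-way along, 25 mm above the leg ends. y along the bore, x across the legs, z to the closed top. Outer sides flat, parallel, 50 mm apart, from the leg ends to 37 mm up. Bore radius 16.8 mm
- long_collar_gap (a point): middle of the long collar's gap, level with the leg ends. Legs 8 mm thick, 34 mm between them. Fully home on the rod, the bore rests on top of the rod, and the collar's centre is about 1 mm below the rod axis; there it slides along easily, but drags with up to 0.9 of the force that presses it on the rod
- long_collar_rollers (a point): point midway between the long collar's two sprung rollers, 13 mm above the leg ends. A steel roller (8 mm diameter, along y) stands 5.4 mm out of each leg, 23 mm apart. The rod spreads them, which takes a push of about 10 to 22 N: they touch it with the collar's centre 24 mm above the rod axis, give way as the centre passes 12 mm above it, then draw the collar down
- short_collar_mid (a point): the other collar, the same shape but only 25 mm long (along y); not to be used. The point is its centre, 25 mm above its leg ends
- cylinder: grey hydraulic cylinder lying level on timber blocks, fixed to the bench. Origin on the bench below the centre of the barrel's end face; z up; the bare steel rod, 32 mm diameter, axis 80 mm above the bench, runs from there along -y, the barrel (72 mm diameter, 215 mm long) along +y; two plugged ports stand on top of the barrel up to 134 mm above the bench, from 60 mm behind its end face
- barrel_face (a point): top edge of the barrel's end face, 36 mm above the rod axis. Below it the dark packing gland nut (round, 56 mm diameter, four slots) is screwed in around the rod. The nut's flat face stands between 5 and 35 mm out of the barrel's end face along -y: it differs each time and is not measured, so it must be seen or felt. It does not move when pushed
- rod_root (a point): point on the rod axis in the plane of the barrel's end face, 80 mm above the bench
- rod_end (a point): point on the rod axis where the clevis begins, 170 mm from rod_root, a fork 50 mm wide and 46 mm high
- carton: small cardboard carton 100 x 75 x 60 mm, bystander; origin at the centre of its underside
- filter: white spin-on oil filter can, 76 mm diameter, 98 mm high, standing, bystander; origin at the centre of its underside
- clevis_pin: steel clevis pin 19 mm diameter, 83 mm long, lying, bystander; origin at its underside, x along the pin
Not all that is in view belongs to the job. Leave any purple look-alike of the part that bears long_collar_mid alone.

How it is judged:
By the outcome, as a careful person would: the job done as asked, in the order asked, and still so for the second after the job is handed in, with the robot touching nothing.
It also fails if it takes over 54 s, if anything falls off the work surface, if the arm or the gripper's body presses on something with over 40 N, if the wrist force passes 120 N, or if a joint passes its speed limit or range.

## Working session

There is one attempt and no reset: what is moved stays moved. The work goes in short steps, Python scripts to look and compute and a tool call to move; the robot and the scene stay as the last step left them, time stands still between calls to the robot, and variables do not carry over. Pictures are saved under pics/ and viewed, on a budget of 10 in all, crops included, one or two more only if the job needs it, and the job is handed in when it is done.

Besides the shell and the picture viewer there is one more tool, called as a command line: name --pt "numbers of a row" for each row, then --argument value for the rest. servo_tool: Moves the arm, as the interface text tells. Its arguments: {"type":"object","properties":{"moves":{"type":"array","items":{"type":"array","items":{"type":"number"}}}},"required":["moves"]}

```bash
mkdir -p pics
cat > h.py <<'E'
import numpy as np, cv2
from rig import get_obs, optics, ctrl
def grab(name):
    o=get_obs(); f=optics.grab_frame(name)
    if 'mount' in f:
        T=np.eye(4);T[:3,:3]=np.array(o['orientation']);T[:3,3]=o['ee_pos']
        C=T@np.array(f['mount'])
    else:
        R=np.array(f['R']);C=np.eye(4);C[:3,:3]=R.T;C[:3,3]=-R.T@np.array(f['t'])
    f['C']=C
    return f
def slopes(f,uv):
    K=np.array(f['K'],float);k=np.array([f['k1'],0,0,0],float)
    return cv2.undistortPoints(np.array(uv,float).reshape(-1,1,2),K,k).reshape(-1,2)
def cloud(f):
    h,w=f['depth'].shape;v,u=np.mgrid[:h,:w]
    s=slopes(f,np.stack([u,v],-1)).reshape(h,w,2);d=f['depth'][...,None]
    P=np.concatenate([s*d,d],-1)@f['C'][:3,:3].T+f['C'][:3,3]
    P[f['depth']<=0]=np.nan
    return P
def onplane(f,uv,z):
    s=slopes(f,uv);d=np.c_[s,np.ones(len(s))]@f['C'][:3,:3].T;o=f['C'][:3,3]
    return o+d*((z-o[2])/d[:,2])[:,None]
def save(f,n): cv2.imwrite('pics/'+n,cv2.cvtColor(f['frame'],cv2.COLOR_RGB2BGR))
E
python3 - <<'E'
from h import *
o=get_obs();print({k:np.round(v,3).tolist() for k,v in o.items()})
for n in('top','scene'):
    f=grab(n);save(f,n+'0.png');np.savez('pics/'+n+'0.npz',P=cloud(f),I=f['frame']);print(n,f['C'].round(2).tolist(),f['k1'],np.nanmean(f['depth']>0))
E
```

```text
{'clock': 0.0, 'qpos': [-1.171, 0.418, -0.01, 1.614, 0.005, 1.111, -0.053], 'qvel': [0.001, 0.001, 0.0, 0.0, 0.0, 0.0, -0.0], 'joint_torque': [0.001, -85.127, 0.639, -42.598, -0.049, 0.019, 0.0], 'ee_pos': [0.267, 0.565, 0.222], 'orientation': [[-0.0, 0.427, 0.904], [-0.001, 0.904, -0.427], [-1.0, -0.001, 0.0]], 'force': [0.588, -0.609, -0.806], 'ft_torque': [-0.027, 0.012, 0.012], 'opening': 0.094}
top [[0.17, -0.96, 0.21, 0.36], [-0.99, -0.17, 0.03, -0.07], [0.01, -0.22, -0.98, 1.12], [0.0, 0.0, 0.0, 1.0]] -0.06250147282647919 0.9961054421768708
scene [[0.68, 0.5, -0.54, 1.19], [0.74, -0.45, 0.5, -0.62], [0.01, -0.74, -0.67, 0.81], [0.0, 0.0, 0.0, 1.0]] -0.15199287595327554 0.9960119047619047
```

```bash
python3 -c "
import cv2
" ; ls pics
```

```text
scene0.npz
scene0.png
top0.npz
top0.png
```

View pics/top0.png

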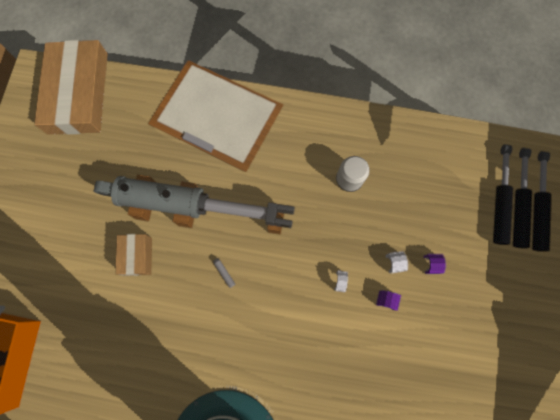

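View pics/scene0.png

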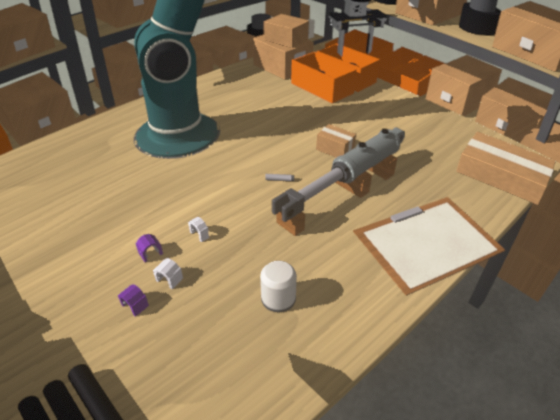

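The top view shows the long collar at about (398,262), the short one at (342,281), purple look-alikes at (388,300) and (435,264), and the cylinder with its rod from (203,203) to (268,213). The scene view agrees, with the long collar at (168,273). Next I'll measure them.

Run:
```python
from h import *
for n,boxes in (('top',{'long':(382,246,415,278),'short':(330,268,355,296)}),('scene',{'long':(150,255,190,292),'short':(185,213,212,244)})):
    d=np.load(f'pics/{n}0.npz');P,I=d['P'],d['I'].astype(int)
    for k,(a,b,c,e) in boxes.items():
        p=P[b:e,a:c].reshape(-1,3);q=I[b:e,a:c].reshape(-1,3)
        for zlo in(.008,.042):
            m=(p[:,2]>zlo)&(p[:,2]<.07)&(q.max(1)-q.min(1)<45)
            r=cv2.minAreaRect((p[m][:,:2]*1000).astype(np.float32));print(n,k,zlo,m.sum(),np.round(r[0],1),np.round(r[1],1),round(r[2],1),'zmax',np.percentile(p[m][:,2],[50,98]).round(3))
d=np.load('pics/top0.npz');P=d['P']
# rod & barrel: crest
for nm,(a,b,c,e),zr in(('rod',(207,190,265,222),(.085,.105)),('barrel',(115,175,200,220),(.105,.125))):
    p=P[b:e,a:c].reshape(-1,3);m=(p[:,2]>zr[0])&(p[:,2]<zr[1]);p=p[m]
    c0=p.mean(0);_,_,v=np.linalg.svd(p[:,:2]-c0[:2]);print(nm,c0.round(4),v[0].round(4),m.sum(),np.percentile(p[:,2],[50,98]))
    if nm=='rod': ax=v[0]*np.sign(v[0][1]);r0=c0
# profile along axis
p=P[165:240,90:300].reshape(-1,3);s=(p[:,:2]-r0[:2])@ax;t=(p[:,:2]-r0[:2])@np.array([ax[1],-ax[0]])
for a in np.arange(-.16,.16,.005):
    m=(abs(s-a)<.0025)&(abs(t)<.045)&(p[:,2]>.06)
    if m.sum(): print(round(a,3),p[m][:,2].max().round(3),(t[m].min()*1000).round(),(t[m].max()*1000).round())
```

```text
top long 0.008 318 [ 520.4 -356.2] [48.2 41.2] 17.7 zmax [0.046 0.053]
top long 0.042 215 [ 520.7 -356.5] [38.5 41.3] 20.6 zmax [0.049 0.054]
top short 0.008 220 [ 446.2 -218.4] [50.5 25.3] 2.0 zmax [0.046 0.053]
top short 0.042 151 [ 445.5 -218.3] [41.2 25.2] 1.6 zmax [0.048 0.053]
scene long 0.008 471 [ 524.6 -355.5] [53.4 40.4] 17.7 zmax [0.04  0.051]
scene long 0.042 210 [ 526.1 -355.2] [37.6 39.7] 18.8 zmax [0.047 0.051]
scene short 0.008 272 [ 452.4 -218. ] [54.4 25.8] 1.6 zmax [0.038 0.051]
scene short 0.042 102 [ 453.6 -218. ] [35.2 24.8] 3.8 zmax [0.048 0.051]
rod [0.5753 0.0763 0.0933] [ 0.0045 -1.    ] 690 [0.09362843 0.09898234]
barrel [0.5716 0.2685 0.1129] [ 0.0083 -1.    ] 1565 [0.11316111 0.12206897]
-0.145 0.106 -21.0 22.0
-0.14 0.107 -22.0 28.0
-0.135 0.108 -23.0 27.0
-0.13 0.107 -23.0 26.0
-0.125 0.109 -22.0 28.0
-0.12 0.105 -23.0 27.0
-0.115 0.107 -23.0 26.0
-0.11 0.105 -23.0 27.0
-0.105 0.106 -28.0 26.0
-0.1 0.106 -26.0 26.0
-0.095 0.107 -22.0 28.0
-0.09 0.107 -22.0 27.0
-0.085 0.107 -31.0 25.0
-0.08 0.107 -23.0 24.0
-0.075 0.103 -14.0 22.0
-0.07 0.098 -13.0 16.0
[... 310 characters left out ...]
.0 14.0
0.005 0.099 -14.0 16.0
0.01 0.099 -15.0 16.0
0.015 0.099 -14.0 15.0
0.02 0.099 -15.0 13.0
0.025 0.099 -15.0 15.0
0.03 0.099 -15.0 14.0
0.035 0.099 -14.0 13.0
0.04 0.098 -15.0 16.0
0.045 0.098 -15.0 15.0
0.05 0.097 -15.0 13.0
0.055 0.098 -15.0 12.0
0.06 0.097 -16.0 15.0
0.065 0.098 -15.0 14.0
0.07 0.097 -15.0 13.0
0.075 0.108 -25.0 27.0
0.08 0.11 -27.0 27.0
0.085 0.112 -27.0 26.0
0.09 0.117 -36.0 23.0
0.095 0.121 -38.0 37.0
0.1 0.121 -39.0 33.0
0.105 0.122 -38.0 38.0
0.11 0.12 -36.0 32.0
0.115 0.119 -37.0 34.0
0.12 0.12 -45.0 44.0
0.125 0.119 -44.0 43.0
0.13 0.12 -45.0 44.0
0.135 0.119 -45.0 45.0
0.14 0.119 -44.0 42.0
0.145 0.118 -45.0 44.0
0.15 0.118 -45.0 44.0
0.155 0.127 -44.0 42.0
```

```bash
cat >> h.py <<'E'
from scipy.spatial.transform import Rotation as Ro
def plan(x,y,z,deg):
    "tool pointing down, jaw axis at deg from world x: shift cm, turn deg"
    o=get_obs();R=np.array(o['orientation']);a=np.radians(deg)
    ty=np.array([np.cos(a),np.sin(a),0]);tx=np.array([0,0,-1.]);T=np.c_[tx,ty,np.cross(tx,ty)]
    print('t',round(o['clock'],2),'p',np.round(o['ee_pos'],4),'F',np.round(o['force'],1),'open',round(float(o['opening']),4))
    print('shift',(R.T@(np.array([x,y,z])-o['ee_pos'])*100).round(2),'turn',np.degrees(Ro.from_matrix(R.T@T).as_rotvec()).round(2))
E
python3 -c "
from h import *
plan(.522,-.356,.20,17.7)"
```

```text
t 0.1 p [0.2665 0.565  0.2219] F [-0.6  0.1 -0.1] open 0.094
shift [  2.28 -72.39  62.4 ] turn [4.704e+01 3.000e-02 6.000e-02]
```

servo_tool --pt "1 0 -72 62 47 0 0" --pt "1 0 -72 62 47 0 0" --pt "1 0 -72 62 47 0 0" --pt "1 0 -72 62 47 0 0" --pt "1 0 -72 62 47 0 0" --pt "1 0 -72 62 47 0 0" --pt "1 0 -72 62 47 0 0" --pt "1 0 -72 62 47 0 0"

```text
clock: 0.77
ee_pos: [0.3554, 0.242, 0.2224]
orientation: [[-0.001, 0.954, 0.3], [-0.001, 0.3, -0.954], [-1.0, -0.001, 0.001]]
force: [2.1, 0.2, 0.7]
opening: 0.0939
```

```bash
python3 -c "
from h import *
plan(.522,-.356,.20,17.7)"
```

```text
t 0.77 p [0.3554 0.242  0.2224] F [2.1 0.2 0.7] open 0.0939
shift [ 2.28 -2.03 62.04] turn [-0.25  0.03  0.05]
```

servo_tool --pt "1 0 -2 62 0 0 0" --pt "1 0 -2 62 0 0 0" --pt "1 0 -2 62 0 0 0" --pt "1 0 -2 62 0 0 0" --pt "1 0 -2 62 0 0 0" --pt "1 0 -2 62 0 0 0" --pt "1 0 -2 62 0 0 0" --pt "1 0 -2 62 0 0 0"

```text
clock: 1.43
ee_pos: [0.4448, -0.0792, 0.2229]
orientation: [[-0.0, 0.954, 0.3], [-0.0, 0.3, -0.954], [-1.0, -0.0, 0.0]]
force: [1.6, 0.8, -0.6]
opening: 0.0939
```

```bash
python3 -c "
from h import *
plan(.522,-.356,.20,17.7)"
```

```text
t 1.43 p [ 0.4448 -0.0792  0.2229] F [ 1.6  0.8 -0.6] open 0.0939
shift [ 2.3  -0.94 28.72] turn [-0.24  0.03  0.01]
```

servo_tool --pt "1 2.3 -0.9 28.7 0 0 0" --pt "1 2.3 -0.9 28.7 0 0 0" --pt "1 2.3 -0.9 28.7 0 0 0" --pt "1 2.3 -0.9 28.7 0 0 0" --pt "1 2.3 -0.9 28.7 0 0 0" --pt "1 2.3 -0.9 28.7 0 0 0" --pt "1 2.3 -0.9 28.7 0 0 0" --pt "1 2.3 -0.9 28.7 0 0 0"

```text
clock: 2.1
ee_pos: [0.521, -0.3626, 0.1985]
orientation: [[-0.003, 0.956, 0.294], [-0.003, 0.294, -0.956], [-1.0, -0.004, 0.002]]
force: [-0.3, -0.4, 0.0]
opening: 0.0939
```

Run:
```python
from h import *
f=grab('wrist');save(f,'w1.png');P=cloud(f);I=f['frame'].astype(int)
p=P.reshape(-1,3);q=I.reshape(-1,3)
for zlo in(.008,.044):
    m=(p[:,2]>zlo)&(p[:,2]<.07)&(q.max(1)-q.min(1)<45)&(np.hypot(p[:,0]-.522,p[:,1]+.356)<.045)
    r=cv2.minAreaRect((p[m][:,:2]*1000).astype(np.float32));print(m.sum(),np.round(r,1) if 0 else r,np.percentile(p[m][:,2],[50,98]))
plan(.522,-.356,.20,17.7)
```

```text
2551 ((523.466796875, -356.7611083984375), (50.829254150390625, 40.21653747558594), 17.76371955871582) [0.04772165 0.05185897]
1698 ((523.669677734375, -356.7351379394531), (35.74379348754883, 40.187583923339844), 17.877241134643555) [0.04921552 0.05200594]
t 2.15 p [ 0.521  -0.3595  0.1986] F [-0.3  1.5 -0.4] open 0.094
shift [-0.14  0.19 -0.3 ] turn [-0.5   0.06  0.18]
```

View pics/w1.png

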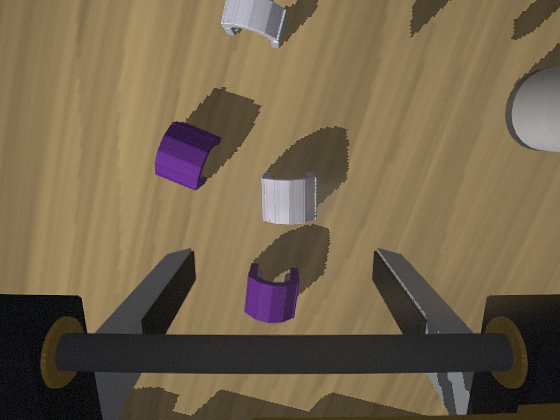

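The wrist view shows the long collar at (289,198) and clear of the purple look-alikes at (272,292) and (188,155). The collar centre measures (0.5235, -0.3567) at 17.8°. I'll go down and grasp it.

```bash
python3 -c "
from h import *
plan(.5235,-.3567,.025,17.8)"
```

```text
t 2.15 p [ 0.521  -0.3595  0.1986] F [-0.3  1.5 -0.4] open 0.094
shift [17.36  0.37 -0.21] turn [-0.6   0.06  0.18]
```

servo_tool --pt "1 4 0.37 -0.2 -0.6 0 0.2" --pt "1 8 0.37 -0.2 -0.6 0 0.2" --pt "1 11 0.37 -0.2 -0.6 0 0.2" --pt "1 13 0.37 -0.2 -0.6 0 0.2" --pt "1 13.5 0.37 -0.2 -0.6 0 0.2" --pt "1 13.5 0.37 -0.2 -0.6 0 0.2"

```text
clock: 2.65
ee_pos: [0.5232, -0.3556, 0.0628]
orientation: [[-0.001, 0.952, 0.306], [0.0, 0.306, -0.952], [-1.0, -0.001, -0.001]]
force: [0.1, -0.4, 0.6]
opening: 0.0941
```

```bash
python3 -c "
from h import *
plan(.5235,-.3567,.025,17.8)"
```

```text
t 2.65 p [ 0.5232 -0.3556  0.0628] F [ 0.1 -0.4  0.6] open 0.0941
shift [ 3.78 -0.    0.12] turn [ 0.04 -0.04  0.06]
```

servo_tool --pt "1 2 0 0.1 0 0 0" --pt "1 3.5 0 0.1 0 0 0" --pt "1 3.8 0 0.1 0 0 0" --pt "1 3.8 0 0.1 0 0 0" --pt "-1 3.8 0 0.1 0 0 0" --pt "-1 3.8 0 0.1 0 0 0" --pt "-1 3.8 0 0.1 0 0 0" --pt "-1 3.8 0 0.1 0 0 0"

```text
clock: 3.32
ee_pos: [0.5238, -0.3567, 0.0255]
orientation: [[-0.0, 0.952, 0.306], [-0.0, 0.306, -0.952], [-1.0, -0.0, -0.0]]
force: [0.5, -0.0, 1.0]
opening: 0.0709
```

servo_tool --pt "-1 0 0 0 0 0 0" --pt "-1 0 0 0 0 0 0" --pt "-1 0 0 0 0 0 0"

```text
clock: 3.57
ee_pos: [0.5238, -0.3567, 0.0256]
orientation: [[-0.0, 0.952, 0.306], [-0.0, 0.306, -0.952], [-1.0, -0.0, 0.0]]
force: [0.1, -0.0, 1.1]
opening: 0.0508
```

servo_tool --pt "-1 0 0 0 0 0 0" --pt "-1 0 0 0 0 0 0" --pt "-1 0 0 0 0 0 0" --pt "-1 -2 0 0 0 0 0" --pt "-1 -6 0 0 0 0 0" --pt "-1 -10 0 0 0 0 0" --pt "-1 -14 0 0 0 0 0" --pt "-1 -17 0 0 0 0 0"

```text
clock: 4.23
ee_pos: [0.5239, -0.3571, 0.1987]
orientation: [[0.001, 0.952, 0.306], [-0.001, 0.306, -0.952], [-1.0, 0.001, 0.001]]
force: [0.5, 0.4, -2.2]
opening: 0.05
```

```bash
python3 -c "
from h import *
plan(.575,.070,.20,0)"
```

```text
t 4.23 p [ 0.5239 -0.3571  0.1987] F [ 0.5  0.4 -2.2] open 0.05
shift [ -0.16  17.93 -39.1 ] turn [17.81  0.06 -0.06]
```

servo_tool --pt "-1 0 18 -39 18 0 0" --pt "-1 0 18 -39 18 0 0" --pt "-1 0 18 -39 18 0 0" --pt "-1 0 18 -39 18 0 0" --pt "-1 0 18 -39 18 0 0" --pt "-1 0 18 -39 18 0 0" --pt "-1 0 18 -39 18 0 0" --pt "-1 0 18 -39 18 0 0"

```text
clock: 4.9
ee_pos: [0.5638, -0.0253, 0.1978]
orientation: [[0.001, 1.0, -0.003], [-0.001, -0.003, -1.0], [-1.0, 0.001, 0.001]]
force: [0.8, 0.1, -1.1]
opening: 0.0501
```

```bash
python3 -c "
from h import *
plan(.575,.070,.20,0)"
```

```text
t 4.9 p [ 0.5638 -0.0253  0.1978] F [ 0.8  0.1 -1.1] open 0.0501
shift [-0.23  1.09 -9.54] turn [-0.19  0.04 -0.06]
```

servo_tool --pt "-1 0 1.1 -4 0 0 0" --pt "-1 0 1.1 -7.5 0 0 0" --pt "-1 0 1.1 -9.5 0 0 0" --pt "-1 0 1.1 -9.5 0 0 0" --pt "-1 0 1.1 -9.5 0 0 0" --pt "-1 0 1.1 -9.5 0 0 0"

```text
clock: 5.4
ee_pos: [0.575, 0.0687, 0.1977]
orientation: [[0.001, 1.0, -0.004], [-0.001, -0.004, -1.0], [-1.0, 0.001, 0.001]]
force: [0.4, -0.5, -2.0]
opening: 0.05
```

Run:
```python
from h import *
plan(.575,.070,.20,0)
f=grab('wrist');save(f,'w2.png');p=cloud(f).reshape(-1,3)
# rod center from wrist depth: circle fit in xz per y slice
from scipy.optimize import least_squares
for a in np.arange(-.06,.26,.01):
    m=(abs(p[:,1]-a)<.004)&(abs(p[:,0]-.575)<.05)&(p[:,2]>.07)&(p[:,2]<.14)
    q=p[m]
    if len(q)<30: continue
    R0=.016 if a<.15 else .028 if a<.165 else .036
    r=least_squares(lambda c:np.hypot(q[:,0]-c[0],q[:,2]-c[1])-R0,[.575,.08],loss='soft_l1',f_scale=.001)
    print(round(a,3),m.sum(),'zmax',q[:,2].max().round(4),'x',q[:,0].min().round(3),q[:,0].max().round(3),'c',r.x.round(4),round(r.cost*1e6/m.sum(),2))
```

```text
t 5.4 p [0.575  0.0687 0.1977] F [ 0.4 -0.5 -2. ] open 0.05
shift [-0.23  0.   -0.13] turn [-0.23  0.06 -0.06]
-0.06 120 zmax 0.1049 x 0.557 0.607 c [0.5824 0.1044] 2.68
0.05 336 zmax 0.0977 x 0.564 0.593 c [0.5804 0.0805] 0.11
0.06 398 zmax 0.0981 x 0.565 0.595 c [0.5803 0.0806] 0.14
0.07 404 zmax 0.0983 x 0.565 0.595 c [0.5801 0.0806] 0.12
0.08 419 zmax 0.0977 x 0.564 0.595 c [0.5799 0.0805] 0.12
0.09 429 zmax 0.0984 x 0.564 0.595 c [0.5797 0.0806] 0.13
0.1 444 zmax 0.098 x 0.564 0.595 c [0.5795 0.0806] 0.13
0.11 461 zmax 0.098 x 0.564 0.595 c [0.5794 0.0805] 0.13
0.12 472 zmax 0.0982 x 0.563 0.595 c [0.5792 0.0806] 0.13
0.13 495 zmax 0.0986 x 0.563 0.595 c [0.579  0.0806] 0.14
0.14 471 zmax 0.0983 x 0.563 0.595 c [0.5788 0.0805] 0.15
0.15 561 zmax 0.1053 x 0.552 0.594 c [0.578  0.0675] 1.19
0.16 945 zmax 0.11 x 0.551 0.606 c [0.5785 0.0806] 0.26
0.17 1536 zmax 0.1213 x 0.54 0.617 c [0.5776 0.0817] 3.45
0.18 1424 zmax 0.1216 x 0.54 0.616 c [0.5782 0.0838] 0.29
0.19 1304 zmax 0.1183 x 0.543 0.613 c [0.5781 0.0803] 0.16
0.2 1360 zmax 0.1181 x 0.542 0.612 c [0.5778 0.0803] 0.16
0.21 1388 zmax 0.1181 x 0.542 0.612 c [0.5776 0.0802] 0.16
0.22 173 zmax 0.1105 x 0.541 0.612 c [0.5774 0.0801] 0.08
```

View pics/w2.png

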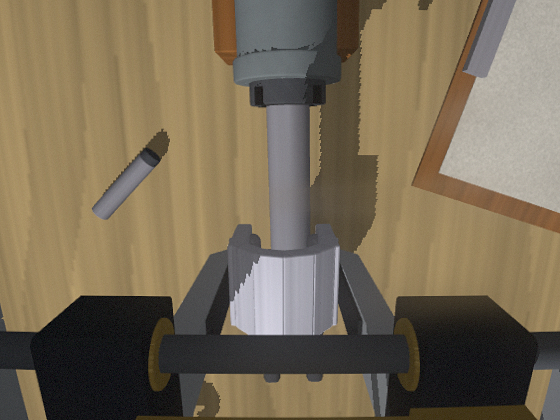

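The wrist view shows the collar held at (284,285), the rod at about (291,230) slightly to the right of the collar centre, and the nut face at row ~104. Next I'll measure the collar-to-rod offset in this same camera.

Run:
```python
from h import *
f=grab('wrist');P=cloud(f);p=P.reshape(-1,3)
q=f['frame'].reshape(-1,3).astype(int)
m=(p[:,2]>.165)&(p[:,2]<.24)&(abs(p[:,0]-.575)<.027)&(p[:,1]>.035)&(p[:,1]<.10)&(q.min(1)>100)
c=p[m];print(m.sum(),c.min(0).round(4),c.max(0).round(4))
t=c[c[:,2]>.205]
print('top',cv2.minAreaRect((t[:,:2]*1000).astype(np.float32)),np.percentile(t[:,2],98))
from scipy.optimize import least_squares
for z in (.19,.195,.2,.205,.21,.215):
    k=c[abs(c[:,2]-z)<.0025];print(z,len(k),k.min(0).round(4) if len(k) else 0,k.max(0).round(4) if len(k) else 0)
# nut face & rod rel: y of nut face
r=p[(abs(p[:,0]-.579)<.024)&(p[:,2]>.1)&(p[:,2]<.112)&(p[:,1]>.12)&(p[:,1]<.18)]
print('nut y',np.percentile(r[:,1],[1,5,10]))
r=p[(abs(p[:,0]-.579)<.02)&(p[:,2]>.114)&(p[:,2]<.13)&(p[:,1]>.13)]
print('barrel y',np.percentile(r[:,1],[1,5,10]))
```

```text
7881 [0.5501 0.0484 0.2067] [0.602  0.0885 0.236 ]
top ((576.1481323242188, 68.38741302490234), (40.183536529541016, 51.41343688964844), 88.97615814208984) 0.2238167319286805
0.19 0 0 0
0.195 0 0 0
0.2 0 0 0
0.205 2 [0.6019 0.0762 0.2067] [0.602  0.0767 0.2068]
0.21 944 [0.5501 0.0484 0.2078] [0.602  0.0881 0.2125]
0.215 1300 [0.5538 0.0485 0.2125] [0.5969 0.0885 0.2175]
nut y [0.15401467 0.15460276 0.15539713]
barrel y [0.16983094 0.17117922 0.17293192]
```

Run:
```python
from h import *
plan(.5775,.070,.135,1.1)
```

```text
t 5.5 p [0.5751 0.0682 0.1978] F [-0.7  1.1 -1.6] open 0.0503
shift [ 6.28  0.23 -0.18] turn [-1.4   0.06 -0.07]
```

servo_tool --pt "-1 2 0.25 -0.2 -1.4 0.1 -0.1" --pt "-1 4 0.25 -0.2 -1.4 0.1 -0.1" --pt "-1 5.5 0.25 -0.2 -1.4 0.1 -0.1" --pt "-1 6.3 0.25 -0.2 -1.4 0.1 -0.1" --pt "-1 6.3 0.25 -0.2 -1.4 0.1 -0.1" --pt "-1 6.3 0.25 -0.2 -1.4 0.1 -0.1" --pt "-1 6.3 0.25 -0.2 -1.4 0.1 -0.1"

```text
clock: 6.08
ee_pos: [0.5782, 0.0698, 0.1358]
orientation: [[0.001, 1.0, 0.019], [0.001, 0.019, -1.0], [-1.0, 0.001, -0.001]]
force: [0.3, -0.4, -1.0]
opening: 0.0503
```

```bash
cat > m.py <<'E'
from h import *
from scipy.optimize import least_squares
def measure():
    f=grab('wrist');P=cloud(f);p=P.reshape(-1,3);q=f['frame'].reshape(-1,3).astype(int);o=get_obs();e=np.array(o['ee_pos'])
    m=(p[:,2]>e[2]+.008)&(p[:,2]<e[2]+.03)&(abs(p[:,0]-e[0])<.03)&(abs(p[:,1]-e[1])<.03)&(q.min(1)>100)
    c=p[m];print('collar',cv2.minAreaRect((c[:,:2]*1000).astype(np.float32)),np.percentile(c[:,2],98))
    t=c[:,:];r=least_squares(lambda k:np.hypot(t[:,0]-k[0]-k[2]*(t[:,1]-e[1]),t[:,2]-k[1])-k[3],[e[0],e[2],0,.025],loss='soft_l1',f_scale=.001);print('collar circle',r.x.round(4))
    m=(p[:,1]>e[1]+.03)&(p[:,1]<.14)&(abs(p[:,0]-.577)<.025)&(p[:,2]>.08)&(p[:,2]<.105)
    t=p[m];r=least_squares(lambda k:np.hypot(t[:,0]-k[0]-k[2]*(t[:,1]-e[1]),t[:,2]-k[1])-.016,[e[0],.08,0],loss='soft_l1',f_scale=.001);print('rod x at ee y, z, slope',r.x.round(4),m.sum())
    return f
E
python3 - <<'E'
from m import *
f=measure();save(f,'w3.png')
plan(.5775,.070,.135,1.1)
E
```

```text
collar ((579.3628540039062, 70.06947326660156), (51.89619445800781, 39.98503112792969), 0.8438978791236877) 0.16186660595598462
collar circle [ 0.5784  0.1345 -0.0228  0.0265]
rod x at ee y, z, slope [ 0.5801  0.0806 -0.0178] 3829
t 6.13 p [0.5782 0.07   0.1358] F [ 0.7  0.8 -2.3] open 0.0498
shift [ 0.08 -0.07 -0.  ] turn [-0.01 -0.07 -0.05]
```

View pics/w3.png

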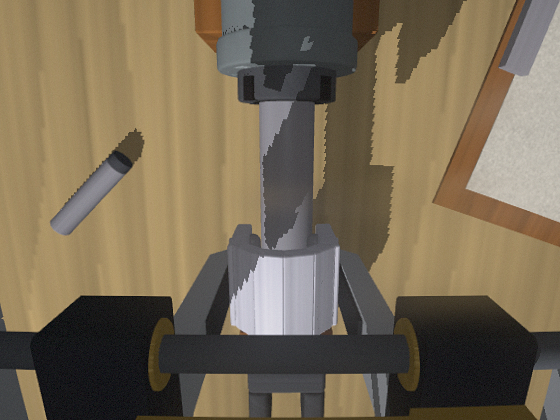

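The collar is aligned over the rod to within about 0.5 mm. The rod at (287,200) lies between the legs at (240,240) and (326,240). Now I'll lower it.

servo_tool --pt "-1 1 0.03 0 0 0 0" --pt "-1 2 0.03 0 0 0 0" --pt "-1 2.6 0.03 0 0 0 0" --pt "-1 2.8 0.03 0 0 0 0" --pt "-1 2.8 0.03 0 0 0 0"

```text
clock: 6.55
ee_pos: [0.5787, 0.07, 0.1072]
orientation: [[0.001, 1.0, 0.019], [0.001, 0.019, -1.0], [-1.0, 0.001, -0.001]]
force: [2.8, 0.6, -3.7]
opening: 0.0503
```

servo_tool --pt "-1 0.3 0 0 0 0 0" --pt "-1 0.6 0 0 0 0 0" --pt "-1 0.6 0 0 0 0 0"

```text
clock: 6.8
ee_pos: [0.5795, 0.0699, 0.1017]
orientation: [[0.002, 1.0, 0.019], [0.001, 0.019, -1.0], [-1.0, 0.002, -0.001]]
force: [2.6, -0.4, 4.4]
opening: 0.0503
```

servo_tool --pt "-1 0.2 0.08 0 0 0 0" --pt "-1 0.5 0.08 0 0 0 0" --pt "-1 0.7 0.08 0 0 0 0" --pt "-1 0.7 0.08 0 0 0 0"

```text
clock: 7.13
ee_pos: [0.58, 0.0699, 0.0947]
orientation: [[0.002, 1.0, 0.019], [0.001, 0.019, -1.0], [-1.0, 0.002, -0.001]]
force: [-0.3, 0.1, 0.3]
opening: 0.0505
```

servo_tool --pt "-1 0.3 0 0 0 0 0" --pt "-1 0.6 0 0 0 0 0" --pt "-1 0.6 0 0 0 0 0"

```text
clock: 7.38
ee_pos: [0.5795, 0.0699, 0.088]
orientation: [[0.001, 1.0, 0.019], [0.001, 0.019, -1.0], [-1.0, 0.001, -0.001]]
force: [3.2, 0.2, -9.6]
opening: 0.0499
```

servo_tool --pt "-1 0.3 0 0 0 0 0" --pt "-1 0.6 0 0 0 0 0" --pt "-1 0.6 0 0 0 0 0"

```text
clock: 7.63
ee_pos: [0.5793, 0.0699, 0.0812]
orientation: [[0.0, 1.0, 0.019], [0.001, 0.019, -1.0], [-1.0, 0.0, -0.001]]
force: [5.2, 1.1, -12.2]
opening: 0.0502
```

servo_tool --pt "-1 0.1 0.05 0 0 0 0" --pt "-1 0.15 0.05 0 0 0 0" --pt "-1 0.15 0.05 0 0 0 0"

```text
clock: 7.88
ee_pos: [0.5798, 0.0699, 0.0798]
orientation: [[0.0, 1.0, 0.019], [0.001, 0.019, -1.0], [-1.0, 0.0, -0.001]]
force: [1.4, 0.8, -1.4]
opening: 0.0499
```

Run:
```python
from m import *
f=measure();save(f,'w4.png')
p=cloud(f).reshape(-1,3)
r=p[(abs(p[:,0]-.578)<.024)&(p[:,2]>.1)&(p[:,2]<.112)&(p[:,1]>.12)&(p[:,1]<.18)]
print('nut y',np.percentile(r[:,1],[1,5,10]))
r=p[(abs(p[:,0]-.578)<.024)&(p[:,2]>.085)&(p[:,2]<.107)&(p[:,1]>.12)&(p[:,1]<.18)]
print(np.histogram(r[:,1],bins=np.arange(.12,.18,.002)))
plan(.5775,.070,.135,1.1)
```

```text
collar ((580.9554443359375, 74.8941879272461), (51.81634521484375, 50.15850830078125), 0.7709947228431702) 0.10584505794166718
collar circle [ 0.5801  0.0784 -0.0181  0.0265]
rod x at ee y, z, slope [ 0.5801  0.0805 -0.018 ] 6919
nut y [0.15356417 0.15411339 0.15506332]
(array([334, 353, 339, 355, 353, 356, 368, 359, 379, 372, 368, 380, 376,
       372, 396, 390, 791, 524, 473, 478, 465, 464, 430, 470, 578, 130,
         0,   0,   0]), array([0.12 , 0.122, 0.124, 0.126, 0.128, 0.13 , 0.132, 0.134, 0.136,
       0.138, 0.14 , 0.142, 0.144, 0.146, 0.148, 0.15 , 0.152, 0.154,
       0.156, 0.158, 0.16 , 0.162, 0.164, 0.166, 0.168, 0.17 , 0.172,
       0.174, 0.176, 0.178]))
t 7.93 p [0.5798 0.07   0.0798] F [ 2.  -0.1 -1.3] open 0.0505
shift [-5.52 -0.23 -0.01] turn [-0.02 -0.05 -0.02]
```

View pics/w4.png

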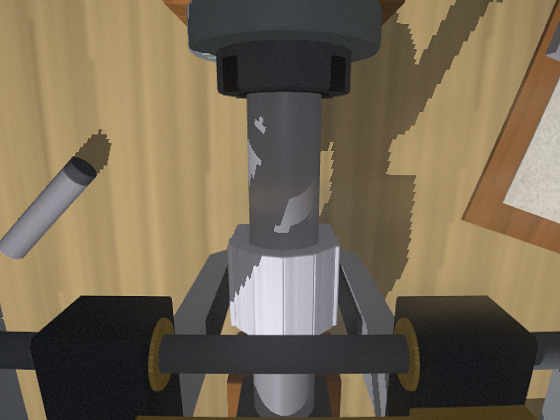

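The collar sits on the rod at TCP z 0.0798, matching the home height. It is clear of the nut, whose face is at row ~95 or y≈0.152. I'll do a small press check, then slide.

servo_tool --pt "-1 0.08 0 0 0 0 0" --pt "-1 0.08 0 0 0 0 0"

```text
clock: 8.1
ee_pos: [0.5799, 0.07, 0.0796]
orientation: [[0.0, 1.0, 0.019], [0.001, 0.019, -1.0], [-1.0, 0.0, -0.001]]
force: [-3.7, 0.8, 11.1]
opening: 0.05
```

servo_tool --pt "-1 -0.03 0 -1 0 0 0" --pt "-1 -0.03 0 -2 0 0 0" --pt "-1 -0.03 0 -3 0 0 0" --pt "-1 -0.03 0 -4 0 0 0" --pt "-1 -0.03 0 -4.6 0 0 0" --pt "-1 -0.03 0 -5 0 0 0" --pt "-1 -0.03 0 -5 0 0 0"

```text
clock: 8.68
ee_pos: [0.5788, 0.1213, 0.0798]
orientation: [[0.0, 1.0, 0.02], [0.002, 0.02, -1.0], [-1.0, 0.0, -0.002]]
force: [0.1, -0.3, -1.8]
opening: 0.0499
```

servo_tool --pt "-1 0 0 -0.2 0 0 0" --pt "-1 0 0 -0.4 0 0 0" --pt "-1 0 0 -0.55 0 0 0" --pt "-1 0 0 -0.65 0 0 0" --pt "-1 0 0 -0.65 0 0 0"

```text
clock: 9.1
ee_pos: [0.5787, 0.1279, 0.0799]
orientation: [[0.0, 1.0, 0.02], [0.002, 0.02, -1.0], [-1.0, 0.0, -0.002]]
force: [0.5, 0.4, -2.0]
opening: 0.0506
```

servo_tool --pt "-1 0 0 -0.02 0 0 0" --pt "-1 0 0 -0.04 0 0 0" --pt "-1 0 0 -0.06 0 0 0" --pt "-1 0 0 -0.06 0 0 0"

```text
clock: 9.43
ee_pos: [0.5787, 0.1284, 0.0798]
orientation: [[0.0, 1.0, 0.02], [0.002, 0.02, -1.0], [-1.0, 0.0, -0.002]]
force: [0.7, -0.2, -1.7]
opening: 0.0503
```

Run:
```python
from m import *
f=grab('wrist');save(f,'w5.png');p=cloud(f).reshape(-1,3);P=cloud(f)
# along crest strip x~.578: z vs y
s=p[(abs(p[:,0]-.578)<.004)&(p[:,1]>.13)&(p[:,1]<.175)];s=s[np.argsort(s[:,1])]
for a in np.arange(.13,.175,.001):
    k=s[abs(s[:,1]-a)<.0005]
    if len(k):print(round(a,4),len(k),k[:,2].min().round(4),k[:,2].max().round(4))
plan(.5775,.070,.135,1.1)
```

```text
0.13 18 0.104 0.1065
0.131 46 0.1038 0.1064
0.132 40 0.104 0.1066
0.133 39 0.1035 0.1064
0.134 54 0.1034 0.1064
0.135 43 0.1036 0.1062
0.136 42 0.1036 0.1065
0.137 44 0.1038 0.1065
0.138 42 0.1032 0.1065
0.139 48 0.1036 0.1069
0.14 43 0.1041 0.106
0.141 48 0.1034 0.106
0.142 45 0.1036 0.1068
0.143 42 0.1037 0.1065
0.144 41 0.1037 0.1067
0.145 54 0.1035 0.1862
0.146 107 0.1038 0.1875
0.147 66 0.0953 0.1881
0.148 155 0.095 0.1768
0.149 113 0.0949 0.1781
0.15 125 0.0953 0.1789
0.151 134 0.1773 0.1795
0.152 167 0.1773 0.1798
0.153 195 0.1767 0.1805
0.154 262 0.1068 0.18
0.155 408 0.107 0.1799
0.156 308 0.107 0.1784
0.157 54 0.1069 0.1778
0.158 44 0.1069 0.1098
0.159 56 0.107 0.1099
0.16 46 0.1069 0.1094
0.161 55 0.1066 0.1096
0.162 46 0.1073 0.1094
0.163 50 0.1071 0.1101
0.164 56 0.1062 0.1099
0.165 53 0.1068 0.1095
0.166 49 0.1066 0.1093
0.167 49 0.1072 0.1094
0.168 2 0.1079 0.1101
0.17 32 0.1168 0.1189
0.171 66 0.1174 0.1203
0.172 62 0.1175 0.1208
0.173 65 0.1175 0.1203
0.174 60 0.1178 0.1204
t 9.48 p [0.5787 0.1284 0.0798] F [ 0.   0.2 -2.2] open 0.0505
shift [-5.53 -0.23  5.82] turn [ 0.05 -0.1  -0.01]
```

View pics/w5.png

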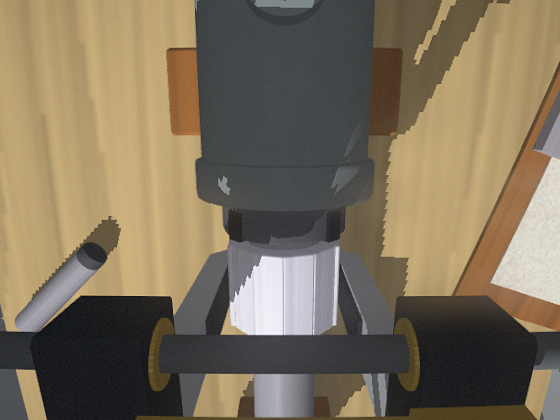

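The view shows the collar's front edge at row ~243 just short of the nut edge at row ~240. Depth puts the remaining gap at about 5 mm. I'll creep in.

servo_tool --pt "-1 0 0 -0.05 0 0 0" --pt "-1 0 0 -0.1 0 0 0" --pt "-1 0 0 -0.15 0 0 0" --pt "-1 0 0 -0.2 0 0 0" --pt "-1 0 0 -0.24 0 0 0" --pt "-1 0 0 -0.27 0 0 0" --pt "-1 0 0 -0.3 0 0 0" --pt "-1 0 0 -0.3 0 0 0"

```text
clock: 10.15
ee_pos: [0.5786, 0.1315, 0.0799]
orientation: [[0.0, 1.0, 0.02], [0.002, 0.02, -1.0], [-1.0, 0.0, -0.002]]
force: [0.7, 0.7, -2.0]
opening: 0.0503
```

servo_tool --pt "-1 0 0 -0.02 0 0 0" --pt "-1 0 0 -0.04 0 0 0" --pt "-1 0 0 -0.06 0 0 0" --pt "-1 0 0 -0.06 0 0 0"

```text
clock: 10.48
ee_pos: [0.5786, 0.1321, 0.0799]
orientation: [[0.0, 1.0, 0.02], [0.002, 0.02, -1.0], [-1.0, 0.0, -0.002]]
force: [-0.2, -0.2, -2.7]
opening: 0.0501
```

servo_tool --pt "-1 0 0 -0.02 0 0 0" --pt "-1 0 0 -0.04 0 0 0" --pt "-1 0 0 -0.06 0 0 0" --pt "-1 0 0 -0.06 0 0 0"

```text
clock: 10.82
ee_pos: [0.5786, 0.1328, 0.0799]
orientation: [[0.0, 1.0, 0.02], [0.002, 0.02, -1.0], [-1.0, 0.0, -0.002]]
force: [1.1, -0.0, -1.3]
opening: 0.0503
```

servo_tool --pt "-1 0 0 -0.02 0 0 0" --pt "-1 0 0 -0.04 0 0 0" --pt "-1 0 0 -0.05 0 0 0" --pt "-1 0 0 -0.05 0 0 0"

```text
clock: 11.15
ee_pos: [0.5786, 0.1333, 0.0799]
orientation: [[0.0, 1.0, 0.02], [0.002, 0.02, -1.0], [-1.0, 0.0, -0.002]]
force: [0.2, 0.5, -1.9]
opening: 0.0502
```

servo_tool --pt "-1 0 0 -0.02 0 0 0" --pt "-1 0 0 -0.04 0 0 0" --pt "-1 0 0 -0.05 0 0 0" --pt "-1 0 0 -0.05 0 0 0"

```text
clock: 11.48
ee_pos: [0.5786, 0.1337, 0.0799]
orientation: [[0.0, 1.0, 0.02], [0.002, 0.02, -1.0], [-1.0, 0.0, -0.002]]
force: [0.0, -1.5, -2.2]
opening: 0.0503
```

servo_tool --pt "-1 0 0 -0.02 0 0 0" --pt "-1 0 0 -0.04 0 0 0" --pt "-1 0 0 -0.05 0 0 0" --pt "-1 0 0 -0.05 0 0 0"

```text
clock: 11.82
ee_pos: [0.5786, 0.1338, 0.0799]
orientation: [[0.0, 1.0, 0.02], [0.001, 0.02, -1.0], [-1.0, 0.0, -0.001]]
force: [0.1, -3.9, -0.6]
opening: 0.0501
```

servo_tool --pt "-1 0 0 -0.03 0 0 0" --pt "-1 0 0 -0.06 0 0 0" --pt "-1 0 0 -0.08 0 0 0" --pt "-1 0 0 -0.08 0 0 0"

```text
clock: 12.15
ee_pos: [0.5785, 0.1338, 0.0799]
orientation: [[0.0, 1.0, 0.019], [0.0, 0.019, -1.0], [-1.0, 0.0, -0.0]]
force: [-0.7, -7.1, -0.3]
opening: 0.0501
```

servo_tool --pt "-1 0 0 0 0 0 0" --pt "0.4 0 0 0 0 0 0" --pt "1 0 0 0 0 0 0" --pt "1 0 0 0 0 0 0" --pt "1 0 0 0 0 0 0" --pt "1 0 0 0 0 0 0" --pt "1 0 0 0 0 0 0" --pt "1 0 0 0 0 0 0"

```text
clock: 12.82
ee_pos: [0.5785, 0.1339, 0.0799]
orientation: [[0.0, 1.0, 0.019], [0.001, 0.019, -1.0], [-1.0, 0.0, -0.001]]
force: [0.1, 0.4, 0.3]
opening: 0.0923
```

servo_tool --pt "1 -2 0 0 0 0 0" --pt "1 -5 0 0 0 0 0" --pt "1 -9 0 0 0 0 0" --pt "1 -12 0 0.5 0 0 0" --pt "1 -14 0 1 0 0 0" --pt "1 -14 0 1 0 0 0"

```text
clock: 13.32
ee_pos: [0.5804, 0.1229, 0.2242]
orientation: [[0.005, 1.0, 0.018], [0.002, 0.018, -1.0], [-1.0, 0.006, -0.002]]
force: [0.6, -0.6, -0.6]
opening: 0.0942
```

Run:
```python
from m import *
f=grab('wrist');save(f,'w6.png');p=cloud(f).reshape(-1,3);I=f['frame']
o=get_obs();print(o['clock'],o['ee_pos'],o['force'],o['opening'])
m=(p[:,2]>.085)&(p[:,2]<.112)&(abs(p[:,0]-.578)<.03)&(p[:,1]>.105)&(p[:,1]<.165)&(I.reshape(-1,3).min(1)>120)
c=p[m];print(cv2.minAreaRect((c[:,:2]*1000).astype(np.float32)),np.percentile(c[:,2],[98]))
s=p[(abs(p[:,0]-.578)<.004)&(p[:,1]>.1)&(p[:,1]<.175)]
for a in np.arange(.104,.174,.002):
    k=s[abs(s[:,1]-a)<.001]
    if len(k):print(round(a,4),len(k),np.median(k[:,2]).round(4))
u,v=280,210
cv2.imwrite('pics/w6.png',cv2.cvtColor(I,cv2.COLOR_RGB2BGR))
```

```text
13.3667 [0.57957496 0.12359063 0.22180356] [-0.42339018 -0.20637029 -0.94347647] 0.09421716590736418
((578.63623046875, 129.4893341064453), (49.61913299560547, 48.57229995727539), 1.3505265712738037) [0.10594854]
0.104 21 0.0962
0.106 20 0.0963
0.108 20 0.0961
0.11 25 0.0966
0.112 2 0.0971
0.114 15 0.1049
0.116 26 0.1049
0.118 24 0.1047
0.12 24 0.105
0.122 22 0.1052
0.124 27 0.1051
0.126 20 0.1052
0.128 25 0.1051
0.13 25 0.1055
0.132 25 0.1051
0.134 24 0.1053
0.136 25 0.1049
0.138 25 0.1052
0.14 85 0.3311
0.142 50 0.1063
0.144 165 0.3222
0.146 315 0.3229
0.148 495 0.3224
0.15 626 0.3204
0.152 34 0.1049
0.154 20 0.1081
0.156 25 0.1084
0.158 33 0.1081
0.16 26 0.108
0.162 29 0.1081
0.164 31 0.1081
0.166 24 0.1084
0.168 32 0.1083
0.17 12 0.1189
0.172 32 0.1193
```

View pics/w6.png

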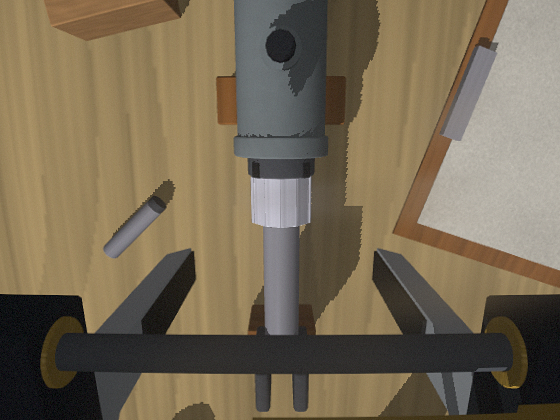

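The collar spans y 0.113–0.153, rows ~178–228, directly against the nut at row ~178. Its top is level at z≈0.105. I'll hand in.

servo_tool --pt "1 0 0 0 0 0 0" --pt "1 0 0 0 0 0 0"

```text
clock: 13.53
ee_pos: [0.5793, 0.1237, 0.2211]
orientation: [[0.002, 1.0, 0.019], [0.002, 0.019, -1.0], [-1.0, 0.002, -0.002]]
force: [1.0, -0.9, -0.6]
opening: 0.0938
```

```bash
python3 -c "
from h import *
print(ctrl.close_job())"
```

```text
the job is handed in; nothing more can be done
None
```

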